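Prove a sleeve on the gauge pin, then hold it over the vise mandrel

ROBOT

A 6-joint arm with a two-finger parallel gripper is mounted at the origin on the work surface. World frame = base frame: x ahead of the robot, y to its left, z up, the work surface at z = 0. Lengths are in m, angles in rad, forces in N, time in s.
With the tool pointing down it reaches from about 0.25 to 0.775 m from the base axis. Payload 8.9 kg.
Tool frame: the origin (TCP) lies between the finger pads; the fingertips stand manip.finger_overhang ahead of it and the grasp point (between the pads) lies 11 mm behind it (manip.finger_overhang is the distance from the TCP to the fingertips, in m); z points along the fingers, y is the line along which they close (so a half turn about z gives the same grasp; the last joint's range is limited). The gripper opens to 85 mm and grips with 20 to 120 N. Pads are 22 mm wide; open, the fingers measure 114 mm over their backs; the gripper's body (76 mm by 85 mm) begins 54 mm behind the grasp point. The pads swing forward as they close: fully open they stand 13 mm farther back than shut.
Start: joints at [-1.35, 0.291, -0.153, 1.127, 0, 1.431], TCP at [0.185, -0.491, 0.239] pointing down, gripper open.
Joint ranges: [-2.52, 2.52], [-0.91, 1.74], [-1.3, 1.37], [-1.96, 2.02], [-1.52, 1.47], [-3.14, 3.14]. Speed limits (rad/s): [2.22, 2.22, 2.79, 3.14, 3.14, 3.14].

INTERFACE

Orientations are given as a unit quaternion [x, y, z, w].
In Python, from cell import status, imaging, manip gives the robot as it stands. The module is installed in compiled form; this text tells all that it offers.
- The arm moves only by the tool send_rows, never from a script. Its argument "moves" is a list that holds one entry, the list of rows, each a list of 4 numbers: the shift along the tool's x, y, z in mm, then the turn about the tool's z in rad. In form: [[[dx, dy, dz, turn], ...]]. A call has 1 to 5 rows; each row shifts and turns the commanded pose from where the row before left it, along the tool's axes as they then stand; what a row does not reach is not made up. A row lasts 1/8 s, in which the tool goes at most 62.5 mm and 10.7 degrees, less where a joint would pass 70% of its speed; a pose out of reach is approached as far as the arm can. A call is refused whole if a number of a shift passes 62.5 or a number of a turn 0.188, either way. A call with a gripper value outside its range is refused whole. "fingers" is the opening, from 0 (shut) to 1 (fully open), set as the call begins (left out, the last holds). The fingers move at their own pace and stop on an object; "grip_force" is the grip in N (left out, the last holds). Time passes only in rows, so rows that do not move let the fingers close. It gives the time, the measured TCP pose, the force, the opening and the grip force at its end, in the units of the state.
- status.read_state(): the state, without advancing time (a new reading comes with each control period).
- imaging.get_image(name): name is "scene" or "top" or "wrist"; returns a dict with "img" (384x512x3 uint8, red, green, blue), "fx", "fy", "cx", "cy" (pixels), "position" and "attitude" of the camera in the world. Camera axes: x right, y down, z forward; pixel columns grow to the right and rows downward; lengths in m; the calibration is good to about 2 mm. A picture is of the moment at which its call begins. There is no depth.
- manip.sign_off(): hands the job in; it is judged then, once.
The state is a dict: "t": time; "q": joint angles; "joint_vel": joint speeds; "tau": joint torques, N m; "eef_pos": TCP position; "tcp_rot": TCP orientation; "ft_force": force on the tool from outside, world axes, zero at the start; "moment": the same for the moment, N m; "grip_width": finger opening in m; "finger_force": force on a finger pad.
Only numpy, scipy, OpenCV 4.12 (cv2) and the standard library are available. Lean on these libraries where they do the work, as an engineer would, in place of code of your own. Each camera call takes 0.05 s, during which the arm holds its last target. There are 200 camera calls.

TASK

Two brass sleeves of the same outside size stand on the jeweller's bench: prove the one with the wider bore by sliding it all the way down the upright gauge pin onto the pin's round base, then lift it off and carry it over the top of the rack of engraving tools to the ball vise. Finish while still holding it: still, upright, centred over the mandrel that stands up from the vise, about one centimetre above its tip and not touching it, so that the jeweller can put adhesive on the mandrel before the sleeve goes down. Never touch the rack or the vise, and leave the other sleeve and everything else on the bench where it is.

Things in the scene. Friction and masses are not known exactly. Their poses are not given: they have to be found in the camera images.
- sleeve_wide: the brass sleeve to be used: plain round tube standing on end, 36 mm outside diameter, 24 mm bore (6 mm wall), 40 mm high, about 0.19 kg; open at both ends. Origin: centre of its underside, z up along its axis. It may stand in either of two places on the left (+y) side of the bench
- sleeve_narrow: the other brass sleeve, same outside (36 mm diameter, 40 mm high), but only 14 mm bore (thick 11 mm wall), about 0.29 kg; stands in the other of the two places; it does not fit the gauge pin. Origin: centre of its underside. To be left alone
- gauge_seat (a point): the gauge, fixed to the bench on the left (+y) side: a dark round base 60 mm across and 20 mm high with a steel pin of 21 mm diameter rising from its middle. This point is the centre of the base's flat top, where the pin starts and the sleeve seats. z up. The pin's top is 46 mm above this point; its last 7 mm taper to 12 mm diameter
- rack: the rack of engraving tools, fixed to the bench between gauge and vise: a dark wooden block 280 mm long (its own x) and 50 mm wide (its own y), 60 mm high, with a row of seven wooden-handled tools standing up out of it, their tops 135 mm above the bench. Origin: centre of its underside; z up
- mandrel_tip (a point): centre of the flat top of the mandrel, an upright steel pin 21 mm in diameter (last 5 mm taper to 14 mm) that stands up 32 mm out of the jaws of the ball vise; z up. 130 mm above the bench; the jaws' tops are 32 mm below this point and spread over 73 x 60 mm
- vise: the ball vise on the right (-y) side, fixed to the bench: a dark steel ball-like body 106 mm across with two steel jaws on top, 98 mm high, the mandrel rising from its middle to 130 mm. Origin: centre of its underside
- hammer: bystander: a small hammer lying on the bench, 200 mm long; to be left where it is
- jar: bystander: a closed amber jar, 44 mm across, 50 mm high; to be left where it is
- ringbox: bystander: a black ring box, 50 x 50 x 38 mm high; to be left where it is
- screwdriver: bystander: a screwdriver lying on the bench, 150 mm long; to be left where it is
- cup: bystander: a white cup, 60 mm across the rim, 60 mm high; to be left where it is
- weight: bystander: a solid steel cylinder (balance weight), 32 mm across, 30 mm high; to be left where it is
- washer: bystander: a flat steel washer, 44 mm across, 8 mm high; to be left where it is
There are look-alikes about, which are no part of the job. What is shaped like the sleeve_wide but purple or turquoise is not meant.

How it is judged:
By the outcome, as a careful person would: the job done as asked, in the order asked, and still so for the second after the job is handed in, while the arm keeps its last pose, push and grip.
It also fails if it takes over 45 s, if anything falls off the work surface, if the arm or the gripper's body presses on something with over 40 N, if the wrist force passes 120 N, or if a joint passes its speed limit or range.

## Working session

There is one attempt and no reset: what is moved stays moved. The work goes in short steps, Python scripts to look and compute and a tool call to move; the robot and the scene stay as the last step left them, time stands still between calls to the robot, and variables do not carry over. Pictures are saved under pics/ and viewed, at most 10 in all, crops included, and the job is handed in when it is done.

Besides the shell and the picture viewer there is one more tool, called as a command line: name --argument value ..., lists and objects as JSON in quotes. send_rows: Moves the arm, as the interface text tells. Its arguments: {"type":"object","properties":{"moves":{"type":"array","items":{"type":"array","items":{"type":"array","items":{"type":"number"}}}},"fingers":{"type":"number"},"grip_force":{"type":"number"}},"required":["moves"]}

```bash
mkdir -p pics
cat > h.py <<'E'
import numpy as np, cv2
from scipy.spatial.transform import Rotation as R
from cell import status, imaging, manip
def grab(n,save=None):
    d=imaging.get_image(n)
    if save: cv2.imwrite('pics/'+save,d['img'][:,:,::-1])
    return d
def rot(d):
    a=np.array(d['attitude'],float)
    return a if a.shape==(3,3) else R.from_quat(a).as_matrix()
def ray(d,u,v):
    r=rot(d)@np.array([(u-d['cx'])/d['fx'],(v-d['cy'])/d['fy'],1]); return np.array(d['position']),r/np.linalg.norm(r)
def onplane(d,u,v,z):
    p,r=ray(d,u,v); return p+r*(z-p[2])/r[2]
def proj(d,P):
    c=rot(d).T@(np.array(P)-d['position']); return d['fx']*c[0]/c[2]+d['cx'],d['fy']*c[1]/c[2]+d['cy']
def tri(*obs):
    A=np.zeros((3,3));b=np.zeros(3)
    for d,u,v in obs:
        p,r=ray(d,u,v);M=np.eye(3)-np.outer(r,r);A+=M;b+=M@p
    X=np.linalg.solve(A,b)
    return X,[np.round(np.array(proj(d,X))-[u,v],1) for d,u,v in obs]
E
python3 - <<'E'
from h import *
import pickle
D={n:grab(n) for n in('scene','top')}
pickle.dump(D,open('v0.pkl','wb'))
for n,d in D.items(): print(n,d['fx'],d['cx'],d['cy'],d['position'],d['attitude'])
im=np.vstack([cv2.resize(D['top']['img'],(800,600))])[:,:,::-1]
cv2.imwrite('pics/top0.png',im)
cv2.imwrite('pics/scene0.png',cv2.resize(D['scene']['img'],(800,600))[:,:,::-1])
s=status.read_state();print(s, manip.finger_overhang)
E
```

```text
scene 457.01824076607863 256.2668444952366 190.21128973035934 [1.12303145 0.21624074 0.9474343 ] [ 0.57843951  0.7532624  -0.25043234 -0.18784871]
top 493.5683704356684 262.90898645004506 196.02176180223606 [0.33623389 0.04571546 1.27958452] [-0.70205891  0.70685578 -0.0513013   0.06954407]
{'t': 0.1, 'q': array([-1.35026971e+00,  2.91221321e-01, -1.54038618e-01,  1.12672680e+00,
        1.35842588e-05,  1.43150137e+00]), 'joint_vel': array([0.00099207, 0.00054511, 0.00122524, 0.00080018, 0.00016329,
       0.00038433]), 'tau': array([ 1.01021906e-03, -5.37976563e+01,  3.31919539e+01,  9.27218003e-03,
       -1.87826636e-04,  7.48455591e-07]), 'eef_pos': array([ 0.18478057, -0.49099209,  0.23879567]), 'tcp_rot': array([ 9.83859488e-01,  1.78941762e-01, -1.73817276e-05, -5.94993741e-04]), 'ft_force': array([-0.30427689, -0.06788912,  0.6652245 ]), 'moment': array([-0.0072123 ,  0.00987214, -0.02452706]), 'finger_force': 0.0, 'grip_width': 0.08551245762484917} 0.008
```

View pics/top0.png

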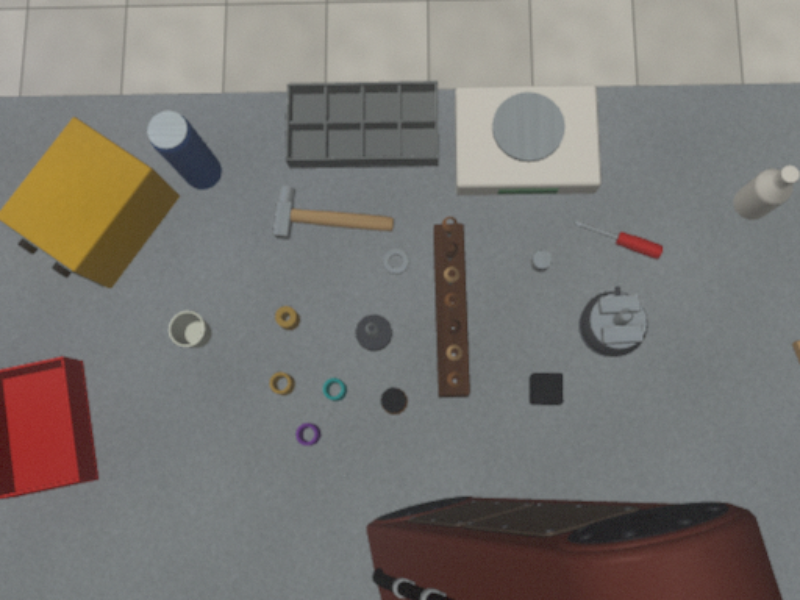

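View pics/scene0.png

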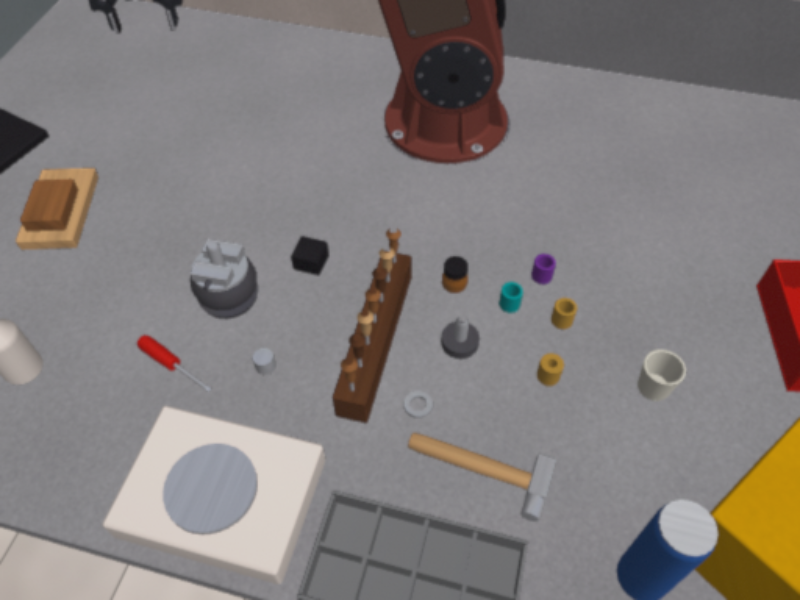

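Top view (800×600): the brass sleeves are at (287,318), small hole, and (281,383), large hole. The look-alikes are the turquoise tube at (335,389) and the purple one at (308,434). In the scene view the same things are at (550,369), (564,313), (511,297) and (543,268). The gauge is at (373,331), the rack at (452,310) and the mandrel at (626,316). By the description the wide sleeve is the one at (281,383), so I'll check that in a close crop.

Run:
```python
from h import *
import pickle
D=pickle.load(open('v0.pkl','rb'))
def crop(n,u,v,w,h,s):
    u0,v0=int(u/1.5625-w/2),int(v/1.5625-h/2)
    print(n,u0,v0)
    return cv2.resize(D[n]['img'][v0:v0+h,u0:u0+w],(w*s,h*s),interpolation=cv2.INTER_CUBIC)
a=crop('top',310,360,66,50,6);b=crop('top',618,320,66,50,6)
c=crop('scene',515,335,66,50,6);d=crop('scene',225,270,66,50,6)
cv2.imwrite('pics/c1.png',np.vstack([np.hstack([a,b]),np.hstack([c,d])])[:,:,::-1])
for n in D:
    hsv=cv2.cvtColor(D[n]['img'],cv2.COLOR_RGB2HSV)
    m=cv2.inRange(hsv,(12,110,60),(28,255,255))
    k,l,st,ce=cv2.connectedComponentsWithStats(m)
    for i in range(1,k):
        if 60<st[i,4]<800: print(n,st[i],ce[i].round(1))
```

```text
top 165 205
top 362 179
scene 296 189
scene 111 147
scene [244 148  12  26 147] [249.2 161.3]
scene [284 176  15  11 110] [290.9 181.4]
scene [230 184  14  31 228] [236.1 199.8]
scene [353 191  16  19 233] [360.6 199.9]
scene [344 226  17  21 255] [351.8 235.9]
scene [217 229  25  30 243] [227.1 241.7]
scene [263 278  76  34 740] [300.  294.2]
top [177 196  13  14 112] [183.  202.6]
top [173 239  14  13  71] [179.5 244.9]
```

View pics/c1.png

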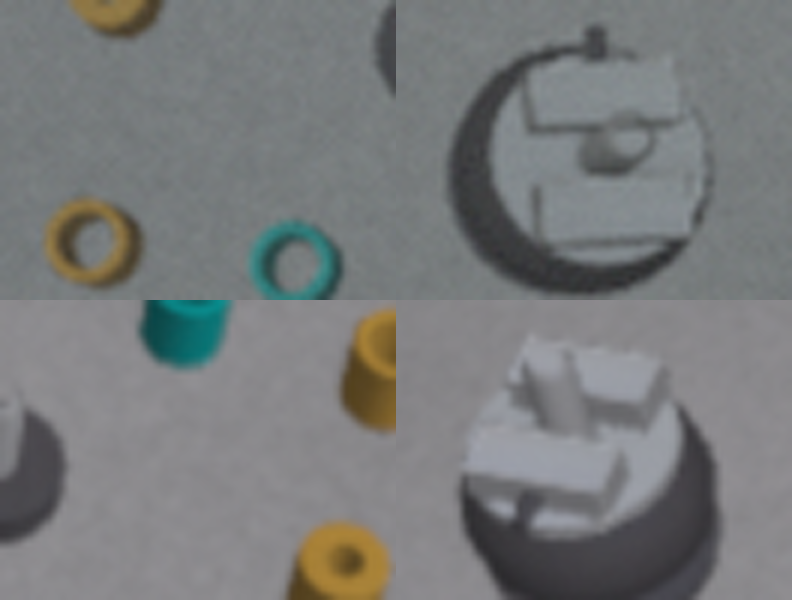

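The crop confirms it. The ring at crop (89,240), px (179.8,245) in the top image, has the wide bore. The other brass piece, at crop (342,560), has a small hole. The mandrel tip shows at top px (401.3,201.5) and scene px (136.7,155.7).

Run:
```python
from h import *
import pickle
D=pickle.load(open('v0.pkl','rb'));t,s=D['top'],D['scene']
print('mandrel',tri((t,401.3,201.5),(s,136.7,155.7)), onplane(t,401.3,201.5,.13))
print('wide',onplane(t,179.8,245,.04),tri((t,179.8,245),(s,361.5,195.5)))
print('narrow',onplane(t,183,202.6,.04))
g=1/1.5625
print('gauge base',onplane(t,373*g,332*g,.02),'pintop',tri((t,371*g,328*g),(s,462*g,320*g)))
for n,u,v in(('turq',335,389),('purp',308,434),('jar',394,400),('cup',187,329),('ringbox',546,388),('weight',541,260)): print(n,onplane(t,u*g,v*g,.04).round(3))
for n,u,v in(('rackA',434,225),('rackB',463,225),('rackC',469,395),('rackD',439,395)): print(n,onplane(t,u*g,v*g,.06).round(3))
# wrist camera
w=grab('wrist','w0.png')
st=status.read_state();Rt=R.from_quat(st['tcp_rot']).as_matrix()
print('cam in tool',Rt.T@(np.array(w['position'])-st['eef_pos']),Rt.T@rot(w),w['fx'])
print(Rt)
```

```text
mandrel (array([ 0.51774987, -0.24618451,  0.13341492]), [array([-0.9,  0.3]), array([-0.9, -0.1])]) [ 0.51906112 -0.24917975  0.13      ]
wide [0.42736267 0.28720942 0.04      ] (array([0.42722174, 0.28778098, 0.04075398]), [array([-0.3,  0. ]), array([-0.3,  0. ])])
narrow [0.53540009 0.28161565 0.04      ]
gauge base [0.51154563 0.14044386 0.02      ] pintop (array([0.51172497, 0.14067992, 0.06461535]), [array([-0.2,  0. ]), array([-0.2, -0. ])])
turq [0.417 0.2   0.04 ]
purp [0.346 0.242 0.04 ]
jar [0.399 0.105 0.04 ]
cup [0.516 0.444 0.04 ]
ringbox [ 0.416 -0.138  0.04 ]
weight [ 0.626 -0.137  0.04 ]
rackA [0.682 0.038 0.06 ]
rackB [ 0.681 -0.009  0.06 ]
rackC [ 0.405 -0.014  0.06 ]
rackD [0.405 0.033 0.06 ]
cam in tool [ 7.15794141e-02 -8.85754849e-05 -1.33538108e-01] [[-1.28940108e-04 -9.59985632e-01 -2.80049228e-01]
 [ 9.99999821e-01  4.00268914e-05 -5.97628232e-04]
 [ 5.84924016e-04 -2.80049255e-01  9.59985454e-01]] 346.1654280095531
[[ 9.35963612e-01  3.52096686e-01 -2.02754232e-04]
 [ 3.52096715e-01 -9.35963144e-01  9.46755911e-04]
 [ 1.43579130e-04 -9.57518181e-04 -9.99999531e-01]]
```

send_rows --moves '[[[0,0,0,-0.17],[0,0,0,-0.17],[50,3,0,0],[52,4,0,0],[52,4,0,0]]]'

```text
t: 0.78
eef_pos: [0.3107, -0.3996, 0.2391]
tcp_rot: [0.94, 0.342, 0.0, -0.0]
ft_force: [0.9, -1.2, -0.3]
grip_width: 0.0852
finger_force: 0.0
```

send_rows --moves '[[[52,4,0,0],[52,4,0,0],[52,4,0,0],[52,4,0,0],[50,0,0,0]]]'

```text
t: 1.4
eef_pos: [0.5187, -0.2455, 0.2391]
tcp_rot: [0.939, 0.343, -0.0, -0.0]
ft_force: [-0.0, -0.5, -0.6]
grip_width: 0.0854
finger_force: 0.0
```

```bash
cat >> h.py <<'E'
def snap(name):
    import pickle
    w=grab('wrist',name+'.png');st=status.read_state()
    pickle.dump((w,st),open(name+'.pkl','wb'))
    print('t',st['t'],'tcp',np.round(st['eef_pos'],4),'yaw',R.from_quat(st['tcp_rot']).as_euler('xyz').round(4),'F',np.round(st['ft_force'],1),'gw',st['grip_width'])
    return w,st
E
python3 -c "
from h import *
w,s=snap('m1')
print(proj(w,[.518,-.248,.13]),w['position'])"
```

```text
t 1.45 tcp [ 0.5222 -0.2417  0.2389] yaw [-3.1412e+00 -2.8000e-03  7.0290e-01] F [ 0.4  4.6 -0.5] gw 0.08552002374533174
(np.float64(255.34645203128548), np.float64(199.6141195486905)) [ 0.57355182 -0.19947819  0.37265157]
```

View pics/m1.png

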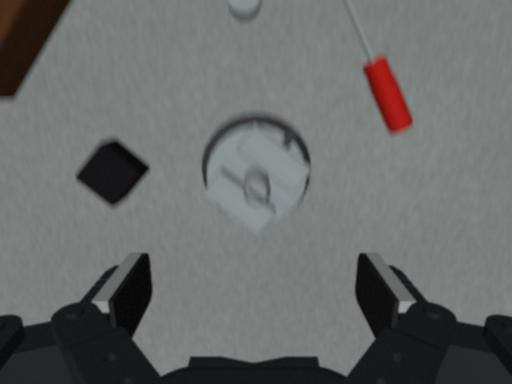

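The wrist view shows the vise at (257,170) with the mandrel near (257,186). It is slightly blurred because the arm was still settling. I'll take a settled view, then one from lower and off to the side, so I can triangulate.

```bash
python3 -c "
from h import *
snap('m1');w,s=snap('m1')
print(proj(w,[.518,-.248,.13]))"
```

```text
t 1.5 tcp [ 0.5202 -0.2435  0.2387] yaw [-3.141e+00 -1.200e-03  7.042e-01] F [-0.2  0.1  0.2] gw 0.08549528230193452
t 1.55 tcp [ 0.5186 -0.2449  0.2387] yaw [-3.1408  0.      0.7033] F [-0.6  0.2  0.2] gw 0.08529419353665543
(np.float64(256.10063611769755), np.float64(203.02611876713732))
```

send_rows --moves '[[[-30,20,-20,0],[-30,20,-20,0],[0,0,0,0]]]'

```text
t: 1.92
eef_pos: [0.4963, -0.3191, 0.2804]
tcp_rot: [0.94, 0.341, 0.0, 0.001]
ft_force: [0.2, 0.4, -0.2]
grip_width: 0.0854
finger_force: 0.0
```

```bash
python3 -c "
from h import *
import pickle
snap('m2');w,s=snap('m2')
c=[]
for n in('m1','m2'):
    w,s=pickle.load(open(n+'.pkl','rb'))
    u,v=proj(w,[.518,-.248,.13]);u=int(u)-33;v=int(v)-33;print(n,u,v)
    c.append(cv2.resize(cv2.normalize(w['img'][v:v+66,u:u+66],None,0,255,cv2.NORM_MINMAX),None,fx=6,fy=6,interpolation=cv2.INTER_CUBIC))
cv2.imwrite('pics/mc.png',np.hstack(c)[:,:,::-1])"
```

```text
t 1.975 tcp [ 0.4964 -0.3175  0.2795] yaw [3.1411 0.     0.697 ] F [0.2 0.  0.7] gw 0.08520533876373641
t 2.025 tcp [ 0.4964 -0.3164  0.279 ] yaw [-3.1409  0.      0.6981] F [-0.5  0.3 -0.1] gw 0.08559732849040212
m1 223 170
m2 170 75
```

View pics/mc.png

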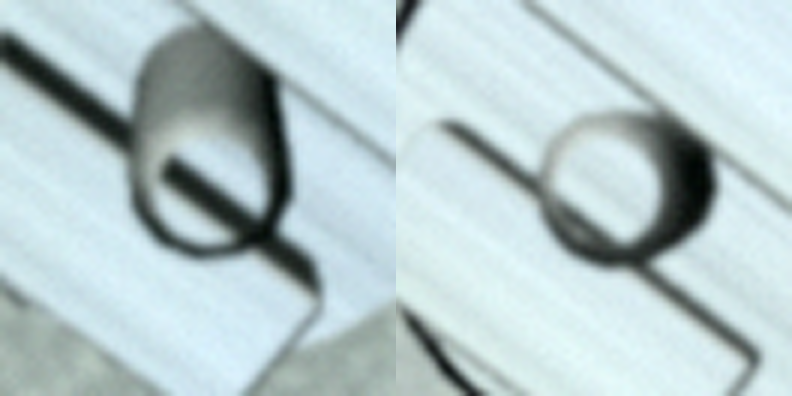

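In the left crop the tip's flat top is centred near (212,183), which is px (257.9,200.1). In the right crop it is near (612,186), px (205.6,105.6).

```bash
python3 -c "
from h import *
import pickle
D=pickle.load(open('v0.pkl','rb'))
a=pickle.load(open('m1.pkl','rb'))[0];b=pickle.load(open('m2.pkl','rb'))[0]
print(tri((a,257.9,200.1),(b,205.6,105.6)))
print(onplane(a,257.9,200.1,.13),onplane(b,205.6,105.6,.13))
X=onplane(a,257.9,200.1,.13)
# predicted flat top (r7) and taper base ring (r10.5, 5mm lower) extents, view pixel, to check against crop
for w,u0,v0 in((a,223,170),(b,170,75)):
  for r,z in((.007,.13),(.0105,.125)):
    P=np.array([proj(w,X+[r*np.cos(t),r*np.sin(t),z-.13]) for t in np.linspace(0,6.28,60)])
    P=(P-[u0,v0]+.5)*6-.5; print(r,P.min(0).round(),P.max(0).round())
print('scene',proj(D['scene'],X),'top',proj(D['top'],X))
"
```

```text
(array([ 0.52051006, -0.24777025,  0.12915899]), [array([ 0.2, -0.1]), array([-0.2,  0.1])])
[ 0.52056004 -0.24754717  0.13      ] [ 0.52073658 -0.24789545  0.13      ]
0.007 [155. 128.] [269. 238.]
0.0105 [127.  90.] [296. 251.]
0.007 [160. 130.] [266. 240.]
0.0105 [140. 103.] [296. 264.]
scene (np.float64(135.04831881889652), np.float64(157.29242769928015)) top (np.float64(400.56508669775997), np.float64(200.87446335121132))
```

send_rows --moves '[[[28,-42,0,0],[28,-42,0,0],[28,-42,0,0],[28,-42,0,0],[28,-42,0,0]]]'

```text
t: 2.65
eef_pos: [0.4679, -0.0628, 0.2787]
tcp_rot: [0.939, 0.343, -0.0, -0.0]
ft_force: [1.4, -0.2, 0.0]
grip_width: 0.0853
finger_force: 0.0
```

send_rows --moves '[[[28,-42,0,0],[28,-42,0,0],[28,-42,0,0],[28,-42,25,0],[28,-42,25,0]]]'

```text
t: 3.28
eef_pos: [0.4397, 0.1876, 0.2283]
tcp_rot: [0.939, 0.343, -0.0, -0.0]
ft_force: [1.2, -0.2, -0.5]
grip_width: 0.0856
finger_force: 0.0
```

send_rows --moves '[[[28,-42,25,0],[28,-42,25,0],[0,0,25,0],[0,0,0,0],[0,0,0,0]]]'

```text
t: 3.9
eef_pos: [0.4296, 0.2858, 0.1549]
tcp_rot: [0.939, 0.343, 0.0, -0.0]
ft_force: [-0.7, -0.3, -0.2]
grip_width: 0.0857
finger_force: 0.0
```

```bash
cat >> h.py <<'E'
def brass(w,zs,name=''):
    """centre of each brass sleeve's bore hole/outer outline in the picture"""
    hsv=cv2.cvtColor(w['img'],cv2.COLOR_RGB2HSV)
    m=cv2.inRange(hsv,(10,100,40),(30,255,255))
    cs,hi=cv2.findContours(m,cv2.RETR_CCOMP,cv2.CHAIN_APPROX_NONE)
    for c,h in zip(cs,hi[0]):
        if cv2.contourArea(c)>60 and len(c)>5:
            e=cv2.fitEllipse(c);print('hole' if h[3]>=0 else 'outer',np.round(e[0],1),np.round(e[1],1),onplane(w,*e[0],zs).round(4))
    return m
E
python3 -c "
from h import *
w,s=snap('s1');m=brass(w,.04)
print(proj(w,[.4272,.2875,.04]))
"
```

```text
t 3.95 tcp [0.4301 0.2858 0.1553] yaw [ 3.1413e+00 -1.1000e-03  6.9910e-01] F [ 0.2  0.8 -0.2] gw 0.08556781044169545
outer [362.6 327.9] [13.9 32.4] [0.3996 0.1403 0.04  ]
outer [497.3 308.7] [21.2 50.8] [0.4844 0.0684 0.04  ]
outer [248.9 186.6] [45.2 52.8] [0.4322 0.2922 0.04  ]
hole [249. 184.] [18.8 27.2] [0.4338 0.2934 0.04  ]
outer [352.8  80.6] [50.9 60.9] [0.5352 0.2859 0.04  ]
hole [349.8  81.5] [ 7.9 14.5] [0.5335 0.2871 0.04  ]
(np.float64(249.46250327630727), np.float64(195.54467463521104))
```

```bash
python3 -c "
from h import *
import pickle
w,s=snap('s1')
u,v=216,152
i=cv2.resize(w['img'][v:v+66,u:u+66],None,fx=6,fy=6,interpolation=cv2.INTER_CUBIC)
for r in(.018,.012):
  P=np.array([proj(w,[.4272+r*np.cos(t),.2875+r*np.sin(t),.04]) for t in np.linspace(0,6.28,80)])
  j=i if r==.018 else j
j=cv2.normalize(i,None,0,255,cv2.NORM_MINMAX)
cv2.imwrite('pics/sc.png',np.hstack([i,j])[:,:,::-1])"
```

```text
t 4.0 tcp [0.4303 0.2858 0.1554] yaw [ 3.1412e+00 -1.6000e-03  6.9890e-01] F [-0.4  0.7  0.4] gw 0.08589409300334568
```

View pics/sc.png

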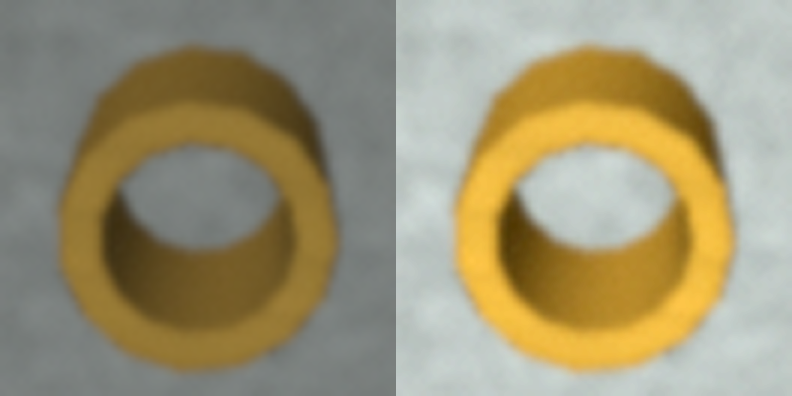

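The close crop shows a wide-bore brass ring with a bore/outside ratio of 192/280 ≈ 0.67. Its top rim is centred at crop (198.5,236), px (248.7,190.9). I'll take a second view from 50 mm higher and offset, to triangulate its height with a bright-rim mask.

send_rows --moves '[[[-25,15,-20,0],[-25,15,-20,0],[0,0,0,0],[0,0,0,0]]]'

```text
t: 4.5
eef_pos: [0.4114, 0.231, 0.1947]
tcp_rot: [0.94, 0.342, 0.001, -0.0]
ft_force: [1.1, 0.9, -0.7]
grip_width: 0.0853
finger_force: 0.0
```

```bash
cat >> h.py <<'E'
def rim(w,guess,win=45):
    """fit the bright flat rim (bore edge + outside edge) of the sleeve near pixel guess"""
    u0,v0=int(guess[0]-win),max(0,int(guess[1]-win)); im=w['img'][v0:v0+2*win,u0:u0+2*win]
    im=cv2.resize(im,None,fx=4,fy=4,interpolation=cv2.INTER_CUBIC); hsv=cv2.cvtColor(im,cv2.COLOR_RGB2HSV)
    m=cv2.inRange(hsv,(10,90,0),(30,255,255)); V=hsv[:,:,2]
    th,_=cv2.threshold(V[m>0].reshape(-1,1),0,255,cv2.THRESH_OTSU)
    b=((V>th)&(m>0)).astype(np.uint8); b=cv2.morphologyEx(b,cv2.MORPH_OPEN,np.ones((7,7)))
    cs,hi=cv2.findContours(b,cv2.RETR_CCOMP,cv2.CHAIN_APPROX_NONE); out=[]
    for c,h in zip(cs,hi[0]):
        if cv2.contourArea(c)>800:
            e=cv2.fitEllipse(c); p=(np.array(e[0])+.5)/4-.5+[u0,v0]; out.append(p); print('rim','hole' if h[3]>=0 else 'outer',p.round(2),np.round(np.array(e[1])/4,1))
    return out
E
python3 -c "
from h import *
import pickle
w2,s=snap('s2'); w2,s=snap('s2')
w1,_=pickle.load(open('s1.pkl','rb'))
a=rim(w1,(248.7,190.9)); b=rim(w2,proj(w2,onplane(w1,248.7,190.9,.04)))
print(tri((w1,*a[0]),(w2,*b[0])),tri((w1,*a[1]),(w2,*b[1])) if len(a)>1 and len(b)>1 else '')
print(onplane(w1,248.7,190.9,.04))
"
```

```text
t 4.55 tcp [0.4111 0.2311 0.1944] yaw [ 3.1416e+00 -7.0000e-04  6.9940e-01] F [-0.2 -0.   0. ] gw 0.08526492004321243
t 4.6 tcp [0.4109 0.2312 0.1941] yaw [-3.1414 -0.      0.6998] F [-0.6 -0.   0.4] gw 0.08512917553746736
rim outer [248.3  190.92] [44.3 46.1]
rim hole [248.3  191.04] [30.8 33.3]
rim outer [212.73 119.8 ] [41.7 43.8]
rim hole [212.45 119.41] [28.8 30.2]
(array([0.42941624, 0.29006635, 0.03766893]), [array([ 0., -0.]), array([-0.,  0.])]) (array([0.42977379, 0.2903377 , 0.03965728]), [array([ 0., -0.]), array([-0.,  0.])])
[0.4300946 0.290246  0.04     ]
```

Sleeve rim at (0.4298, 0.2903), with the top at about 0.039–0.040. Next I'll measure the gauge pin with the same camera and yaw before grasping.

send_rows --moves '[[[6,45,6,0],[6,45,6,0],[6,45,4,0],[0,0,0,0],[0,0,0,0]]]'

```text
t: 5.22
eef_pos: [0.5109, 0.1396, 0.1777]
tcp_rot: [0.939, 0.343, -0.001, -0.0]
ft_force: [0.6, 0.1, -0.1]
grip_width: 0.0852
finger_force: 0.0
```

```bash
python3 -c "
from h import *
snap('p1');snap('p1')"
```

```text
t 5.275 tcp [0.5107 0.1399 0.1779] yaw [-3.1407e+00  9.0000e-04  7.0060e-01] F [-1.  -0.2 -0.1] gw 0.08511015193542695
t 5.325 tcp [0.5107 0.1401 0.1781] yaw [-3.141e+00  5.000e-04  7.010e-01] F [-0.4  0.1  0.3] gw 0.08565353016411544
```

send_rows --moves '[[[-20,-20,-20,0],[-20,-20,-20,0],[0,0,0,0],[0,0,0,0]]]'

```text
t: 5.82
eef_pos: [0.4553, 0.1446, 0.2184]
tcp_rot: [0.939, 0.343, 0.0, 0.0]
ft_force: [0.2, 0.1, -1.0]
grip_width: 0.0855
finger_force: 0.0
```

```bash
python3 -c "
from h import *
import pickle
snap('p2');snap('p2')
c=[]
for n in('p1','p2'):
    w,s=pickle.load(open(n+'.pkl','rb'))
    u,v=proj(w,[.5127,.1417,.066]);u=int(u)-33;v=int(v)-33;print(n,u,v)
    c.append(cv2.resize(cv2.normalize(w['img'][v:v+66,u:u+66],None,0,255,cv2.NORM_MINMAX),None,fx=6,fy=6,interpolation=cv2.INTER_CUBIC))
cv2.imwrite('pics/pc.png',np.hstack(c)[:,:,::-1])"
```

```text
t 5.875 tcp [0.4553 0.1444 0.218 ] yaw [ 3.1415e+00 -1.0000e-04  7.0050e-01] F [ 1.1 -0.5 -0.2] gw 0.08535077600939711
t 5.925 tcp [0.4553 0.1442 0.2178] yaw [-3.1414e+00  3.0000e-04  7.0010e-01] F [-0.2 -0.4 -0.6] gw 0.0852463171551047
p1 220 159
p2 268 99
```

View pics/pc.png

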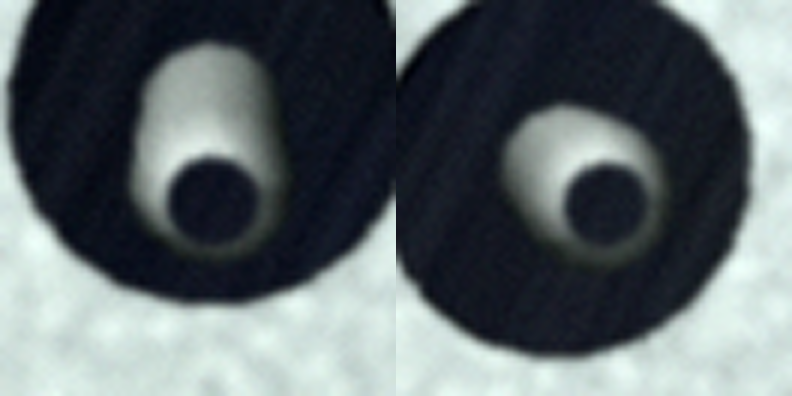

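The pin's dark flat top is centred at crop (213,200), px (255.1,191.9), and at crop (606,203), px (302.6,132.4).

send_rows --moves '[[[25,-43,-5,0],[25,-43,20,0],[25,-42,50,0],[0,0,53,0],[0,0,0,0]]]'

```text
t: 6.55
eef_pos: [0.428, 0.2841, 0.1021]
tcp_rot: [0.939, 0.343, -0.004, 0.0]
ft_force: [0.5, -0.3, -0.7]
grip_width: 0.0856
finger_force: 0.0
```

```bash
cat >> h.py <<'E'
def delta(st,target):
    Rt=R.from_quat(st['tcp_rot']).as_matrix(); return (Rt.T@(np.array(target)-st['eef_pos'])*1000).round(1)
E
python3 -c "
from h import *
import pickle
a=pickle.load(open('p1.pkl','rb'))[0];b=pickle.load(open('p2.pkl','rb'))[0]
print('pin',tri((a,255.1,191.9),(b,302.6,132.4)),onplane(a,255.1,191.9,.066),onplane(b,302.6,132.4,.066))
w,s=snap('s3');w,s=snap('s3')
print('delta',delta(s,[.4298,.2903,.015]))
print('sleeve rim px',proj(w,[.4298,.2903,.04]), 'held rim px',proj(w,np.array(s['eef_pos'])+[0,0,.025]))
"
```

```text
pin (array([0.51347446, 0.14059527, 0.06504979]), [array([0., 0.]), array([-0., -0.])]) [0.51367573 0.14077937 0.066     ] [0.51346371 0.14075103 0.066     ]
t 6.6 tcp [0.4299 0.2845 0.1046] yaw [-3.1407  0.0039  0.6998] F [0.5 0.  0.7] gw 0.08487233810737209
t 6.65 tcp [0.4313 0.285  0.1063] yaw [-3.1415e+00  5.0000e-04  6.9930e-01] F [0.6 0.4 0.6] gw 0.08515744921770153
delta [ 2.3 -5.1 91.3]
sleeve rim px (np.float64(245.9600199753708), np.float64(211.3707813216352)) held rim px (np.float64(254.69198625460018), np.float64(301.85348605223874))
```

send_rows --moves '[[[2,-5,20,0],[0,0,20,0],[0,0,0,0],[0,0,0,0],[0,0,0,0]]]'

```text
t: 7.28
eef_pos: [0.4302, 0.2905, 0.067]
tcp_rot: [0.939, 0.343, 0.001, -0.0]
ft_force: [0.2, 0.5, -0.0]
grip_width: 0.0854
finger_force: 0.0
```

```bash
python3 -c "
from h import *
w,s=snap('s4');w,s=snap('s4')
print('delta',delta(s,[.4298,.2903,.015]))
a=rim(w,proj(w,[.4298,.2903,.04]),60)
for p in a: print(onplane(w,*p,.04))
"
```

```text
t 7.325 tcp [0.43   0.2905 0.0667] yaw [ 3.1412e+00 -1.7000e-03  6.9950e-01] F [-0.6 -0.7  0.1] gw 0.08565137434221093
t 7.375 tcp [0.4298 0.2905 0.0665] yaw [ 3.1413e+00 -1.3000e-03  6.9970e-01] F [-0.8  0.7  0.4] gw 0.08553654569711949
delta [-0.2  0.1 51.5]
rim outer [253.11 242.61] [63.  67.9]
rim hole [253.14 242.82] [43.9 49.2]
[0.43022324 0.29069914 0.04      ]
[0.43014612 0.29061061 0.04      ]
```

send_rows --moves '[[[0,0,20,0],[0,0,20,0],[0,0,11,0],[0,0,0,0],[0,0,0,0]]]'

```text
t: 8.0
eef_pos: [0.4296, 0.2905, 0.0152]
tcp_rot: [0.939, 0.343, 0.0, -0.0]
ft_force: [0.8, 0.3, -0.5]
grip_width: 0.0856
finger_force: 0.0
```

```bash
python3 -c "
from h import *
w,s=snap('s5')
print('delta',delta(s,[.4300,.2905,.015]))
"
```

```text
t 8.05 tcp [0.4297 0.2905 0.0153] yaw [ 3.1413e+00 -1.1000e-03  6.9980e-01] F [ 0.3 -0.2  0. ] gw 0.08552572441939794
delta [0.2 0.2 0.3]
```

send_rows --moves '[[[0,0,0,0],[0,0,0,0],[0,0,0,0],[0,0,0,0],[0,0,0,0]]]' --fingers 0 --grip_force 60

```text
t: 8.68
eef_pos: [0.4294, 0.2902, 0.0152]
tcp_rot: [0.939, 0.343, 0.0, 0.0]
ft_force: [-1.8, -1.0, 7.2]
grip_width: 0.0351
finger_force: 59.0
```

send_rows --moves '[[[0,0,0,0],[0,0,0,0],[0,0,0,0]]]'

```text
t: 9.05
eef_pos: [0.4294, 0.2902, 0.0151]
tcp_rot: [0.939, 0.343, 0.0, 0.0]
ft_force: [-1.8, -2.4, 6.9]
grip_width: 0.0354
finger_force: 59.0
```

```bash
python3 -c "
from h import *
w,s=snap('g1')
a=rim(w,(254,290),80)
for p in a: print(onplane(w,*p,.04))
print(s['finger_force'])
cv2.imwrite('pics/g1c.png',w['img'][150:384,100:412,::-1])
"
```

```text
t 9.1 tcp [0.4294 0.2902 0.0152] yaw [ 3.1411e+00 -4.0000e-04  6.9970e-01] F [-1.6 -1.2  6.7] gw 0.03495497151961086
rim outer [252.94 298.46] [84.  94.3]
rim hole [252.87 299.  ] [57.8 68.3]
[0.43052635 0.29119597 0.04      ]
[0.43034473 0.2910722  0.04      ]
59.01029974222183
```

View pics/g1c.png

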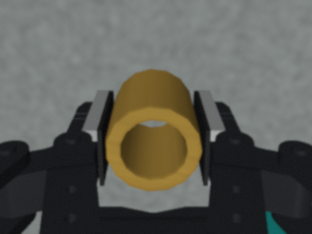

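The sleeve is gripped upright, with the rim at px (253,298) and a finger opening of 35 mm. The estimated rim centre is about 1 mm ahead of the TCP along tool x. Next I lift it and carry it above the pin.

send_rows --moves '[[[0,0,-15,0],[0,0,-25,0],[0,0,-30,0],[0,0,-30,0],[0,0,0,0]]]'

```text
t: 9.72
eef_pos: [0.4307, 0.291, 0.1172]
tcp_rot: [0.939, 0.343, 0.002, -0.0]
ft_force: [0.2, 0.4, -2.5]
grip_width: 0.0355
finger_force: 60.2
```

send_rows --moves '[[[-7,34,0,0],[-7,34,0,0],[-7,34,0,0],[-7,34,0,0],[-5,32,0,0]]]'

```text
t: 10.35
eef_pos: [0.5119, 0.1393, 0.1138]
tcp_rot: [0.939, 0.343, -0.001, -0.0]
ft_force: [-0.2, 0.4, -2.1]
grip_width: 0.0351
finger_force: 60.3
```

send_rows --moves '[[[0,0,0,0],[0,0,0,0],[0,0,0,0]]]'

```text
t: 10.72
eef_pos: [0.5114, 0.1412, 0.1143]
tcp_rot: [0.939, 0.343, -0.0, -0.0]
ft_force: [-0.4, 0.6, -2.0]
grip_width: 0.0355
finger_force: 60.5
```

```bash
python3 -c "
from h import *
w,s=snap('g2')
a=rim(w,(254,298),80)
for p in a: q=onplane(w,*p,s['eef_pos'][2]+.025); print(q, delta(s,q))
print('delta',delta(s,[.5128,.1401,.085]))
"
```

```text
t 10.775 tcp [0.5116 0.1412 0.1144] yaw [-3.1412e+00  3.0000e-04  7.0090e-01] F [ 0.6  0.1 -2.3] gw 0.035558582871328875
rim outer [250.83 285.46] [ 90.4 121.9]
rim hole [282.84 296.04] [ 6.1 28.6]
rim hole [240.13 294.44] [35.9 57.1]
[0.51622835 0.14621822 0.13944714] [  6.8  -0.8 -25. ]
[0.52033693 0.13476987 0.13944714] [  2.6  10.6 -25. ]
[0.5110124  0.14681397 0.13944714] [  3.2  -4.7 -25. ]
delta [ 0.2  1.6 29.4]
```

send_rows --moves '[[[0,1.6,15,0],[0,0,14,0],[0,0,0,0],[0,0,0,0],[0,0,0,0]]]'

```text
t: 11.4
eef_pos: [0.5135, 0.1393, 0.086]
tcp_rot: [0.939, 0.343, 0.0, 0.0]
ft_force: [0.8, 0.8, -2.6]
grip_width: 0.0353
finger_force: 60.5
```

```bash
python3 -c "
from h import *
w,s=snap('g3')
print('delta',delta(s,[.5128,.1401,.035]))
cv2.imwrite('pics/g3c.png',cv2.resize(w['img'][200:384,150:362,::-1],None,fx=3,fy=3))
"
```

```text
t 11.45 tcp [0.5135 0.1393 0.086 ] yaw [ 3.1412e+00 -6.0000e-04  6.9980e-01] F [ 0.3  0.2 -2.3] gw 0.035500167665198305
delta [-0.1 -1.1 51. ]
```

View pics/g3c.png

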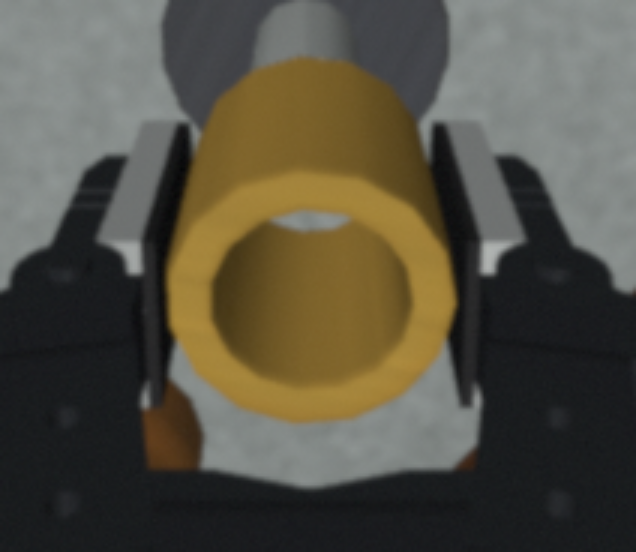

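The rim in the crop spans x 167–457 and y 170–422, centred at px (253.7,298.3), so it has not slipped. The pin is visible behind it with its midline at crop x≈303. I'll check the lateral offset numerically.

```bash
python3 -c "
from h import *
import pickle
w,s=pickle.load(open('g3.pkl','rb'))
for z in(.02,.03,.04,.05): print(z,(np.array(proj(w,[.5136,.1407,z]))-[150,200]+.5)*3-.5)
g=cv2.cvtColor(w['img'],cv2.COLOR_RGB2GRAY)
for r in(205,208,212,216): print(r,g[r,226:280])
q=onplane(w,253.7,298.3,s['eef_pos'][2]+.0247);print(q,delta(s,q),delta(s,[.5136,.1407,.06]))
"
```

```text
0.02 [305.49488034  46.88131231]
0.03 [305.23015042  64.05523874]
0.04 [304.9389635   82.94552039]
0.05 [304.61714482 103.82298839]
205 [ 69  69  70  69  68  70  68  68  67  67  67  70  79  95 107 114 117 117
 117 117 119 118 119 119 117 116 113 110 109 108 107 106 104 101  97  93
  88  83  77  74  69  68  68  68  70  70  70  70  67  69  69  68  68  68]
208 [ 70  69  68  69  68  67  66  66  67  72  82  95 105 111 114 117 118 119
 117 119 119 120 121 119 119 116 114 111 109 109 108 107 104 101  99  95
  90  86  80  76  72  70  71  71  71  69  70  69  68  70  69  69  68  68]
212 [ 70  68  69  68  68  66  66  66  67  80  98 106 110 114 116 119 119 118
 121 121 120 120 120 119 120 117 113 112 111 109 109 106 105 102  98  96
  91  87  82  79  73  69  69  69  68  69  68  70  69  69  69  69  69  68]
216 [ 69  68  67  68  66  66  69  69  81  99 106 109 113 117 119 121 121 121
 120 122 122 121 121 120 120 117 114 112 110 110 107 106 104 103  99  96
  92  89  85  80  74  70  66  67  69  69  69  69  70  67  69  69  68  67]
[0.51480295 0.14006992 0.11067763] [  1.5   0.2 -24.7] [ 1.  -1.1 26. ]
```

send_rows --moves '[[[-0.4,-1.3,0,0],[0,0,8,0],[0,0,8,0],[0,0,0,0],[0,0,0,0]]]'

```text
t: 12.08
eef_pos: [0.5122, 0.14, 0.0695]
tcp_rot: [0.939, 0.343, 0.0, -0.0]
ft_force: [1.3, 0.7, -3.6]
grip_width: 0.0351
finger_force: 60.4
```

```bash
python3 -c "
from h import *
w,s=snap('g4')
print('delta',delta(s,[.5136-.00115,.1407-.0007,.0351]),s['moment'])
"
```

```text
t 12.125 tcp [0.5122 0.14   0.0696] yaw [ 3.1416e+00 -2.0000e-04  6.9980e-01] F [ 1.9  1.1 -3.6] gw 0.03565250187017692
delta [ 0.2  0.2 34.5] [ 0.15022791 -0.39717255 -0.00553951]
```

send_rows --moves '[[[0,0,8,0],[0,0,8,0],[0,0,8,0],[0,0,0,0],[0,0,0,0]]]'

```text
t: 12.75
eef_pos: [0.5123, 0.14, 0.0455]
tcp_rot: [0.939, 0.343, 0.0, -0.0]
ft_force: [4.2, 1.2, -5.4]
grip_width: 0.0353
finger_force: 60.4
```

send_rows --moves '[[[0,0,4,0],[0,0,4,0],[0,0,0,0],[0,0,0,0]]]'

```text
t: 13.25
eef_pos: [0.5123, 0.14, 0.0374]
tcp_rot: [0.939, 0.343, 0.0, -0.0]
ft_force: [4.8, 0.8, -6.8]
grip_width: 0.0353
finger_force: 60.3
```

send_rows --moves '[[[0,0,1.5,0],[0,0,1,0],[0,0,0,0],[0,0,0,0]]]'

```text
t: 13.75
eef_pos: [0.5123, 0.14, 0.0353]
tcp_rot: [0.939, 0.343, 0.0, 0.0]
ft_force: [3.7, 1.2, 0.2]
grip_width: 0.0352
finger_force: 60.8
```

```bash
python3 -c "
from h import *
w,s=snap('g5')
a=rim(w,(254,298),80)
print(s['moment'],s['finger_force'])"
```

```text
t 13.8 tcp [0.5123 0.1401 0.0353] yaw [ 3.1414e+00 -4.0000e-04  6.9980e-01] F [3.8 1.  1.6] gw 0.035034410732526826
rim outer [252.92 298.3 ] [83.9 94.3]
rim hole [252.97 298.78] [57.6 68.3]
[ 0.25218548 -0.87792193  0.007685  ] 60.79878330230713
```

send_rows --moves '[[[0,0,0.6,0],[0,0,0.4,0],[0,0,0,0],[0,0,0,0]]]'

```text
t: 14.3
eef_pos: [0.5123, 0.1401, 0.0351]
tcp_rot: [0.939, 0.343, 0.0, 0.0]
ft_force: [0.3, 0.7, 13.4]
grip_width: 0.0354
finger_force: 62.1
```

Seated: the TCP stops at 0.0351, as predicted for a sleeve underside at 0.020, with 13 N of contact force. Now lift straight off.

send_rows --moves '[[[0,0,-3,0],[0,0,-10,0],[0,0,-15,0],[0,0,-20,0],[0,0,-25,0]]]'

```text
t: 14.92
eef_pos: [0.5099, 0.1396, 0.1065]
tcp_rot: [0.939, 0.343, -0.002, -0.0]
ft_force: [0.2, -0.9, -2.1]
grip_width: 0.0351
finger_force: 61.8
```

send_rows --moves '[[[0,0,-30,0],[0,0,-40,0],[0,0,-40,0],[0,0,-24,0],[0,0,0,0]]]'

```text
t: 15.55
eef_pos: [0.5119, 0.1399, 0.2417]
tcp_rot: [0.939, 0.343, 0.0, 0.0]
ft_force: [0.6, 0.5, -3.2]
grip_width: 0.0354
finger_force: 61.9
```

```bash
python3 -c "
from h import *
w,s=snap('g6')
print(delta(s,[.5206-.00115,-.2477-.0007,.24]))"
```

```text
t 15.6 tcp [0.5113 0.1398 0.2404] yaw [-3.1409e+00  1.4000e-03  6.9970e-01] F [ 0.4  0.4 -3.3] gw 0.03524113303859156
[-243.8  302.2    0.5]
```

send_rows --moves '[[[-20,25,0,0],[-27,33,0,0],[-27,33,0,0],[-27,33,0,0],[-27,33,0,0]]]'

```text
t: 16.23
eef_pos: [0.5137, -0.0636, 0.2389]
tcp_rot: [0.939, 0.343, -0.002, -0.001]
ft_force: [1.1, -0.2, -1.9]
grip_width: 0.0355
finger_force: 61.8
```

send_rows --moves '[[[-27,33,0,0],[-27,33,0,0],[-27,33,0,0],[-20,26,0,0],[-14,19,0,0]]]'

```text
t: 16.85
eef_pos: [0.5189, -0.2476, 0.239]
tcp_rot: [0.94, 0.342, -0.001, -0.002]
ft_force: [-0.9, 0.3, -2.0]
grip_width: 0.0355
finger_force: 61.8
```

send_rows --moves '[[[0,0,0,0],[0,0,0,0],[0,0,0,0],[0,0,0,0]]]'

```text
t: 17.35
eef_pos: [0.5201, -0.2461, 0.2412]
tcp_rot: [0.939, 0.343, 0.0, 0.0]
ft_force: [0.2, 0.4, -3.2]
grip_width: 0.035
finger_force: 61.8
```

```bash
python3 -c "
from h import *
w,s=snap('h1')
a=rim(w,(254,298),80)
print(delta(s,[.5206-.00115,-.2477-.0007,.155]))"
```

```text
t 17.4 tcp [ 0.5201 -0.2462  0.2413] yaw [ 3.1414e+00 -1.0000e-04  7.0060e-01] F [ 0.5 -0.9 -2.4] gw 0.03559324316706987
rim outer [252.94 298.23] [83.9 94.2]
rim hole [252.87 298.72] [57.7 68.3]
[-2.   1.2 86.3]
```

The rim is unchanged in the grip. The light side force on the pin agrees with far-view bias: the sleeve offset is about 0.5 mm rather than 1.2 mm. So the target TCP is (0.5203, -0.2476). I lower to an intermediate height first.

send_rows --moves '[[[-0.5,1,20,0],[0,0,20,0],[0,0,15,0],[0,0,0,0],[0,0,0,0]]]'

```text
t: 18.02
eef_pos: [0.5207, -0.248, 0.1868]
tcp_rot: [0.939, 0.343, 0.0, 0.0]
ft_force: [0.2, 0.2, -2.0]
grip_width: 0.0355
finger_force: 61.8
```

```bash
python3 -c "
from h import *
w,s=snap('h2');w,s=snap('h2')
print(delta(s,[.5203,-.2476,.155]))"
```

```text
t 18.075 tcp [ 0.5208 -0.2481  0.187 ] yaw [ 3.1403e+00 -4.0000e-04  6.9980e-01] F [ 0.3  0.8 -1.3] gw 0.03500519483932865
t 18.125 tcp [ 0.5208 -0.2482  0.187 ] yaw [ 3.1402e+00 -4.0000e-04  6.9980e-01] F [ 0.6  0.  -1.5] gw 0.035317136139810495
[-0.  -0.8 32. ]
```

send_rows --moves '[[[0,-0.7,12,0],[0,0,12,0],[0,0,7.5,0],[0,0,0,0],[0,0,0,0]]]'

```text
t: 18.75
eef_pos: [0.52, -0.2474, 0.1548]
tcp_rot: [0.939, 0.343, 0.0, 0.0]
ft_force: [-0.7, -0.2, -2.8]
grip_width: 0.0355
finger_force: 61.8
```

send_rows --moves '[[[0,0,0,0],[0,0,0,0],[0,0,0,0]]]'

```text
t: 19.12
eef_pos: [0.5199, -0.2474, 0.1548]
tcp_rot: [0.939, 0.343, 0.0, 0.0]
ft_force: [0.7, -0.4, -2.8]
grip_width: 0.0354
finger_force: 61.8
```

```bash
python3 -c "
from h import *
import pickle
w,s=snap('h3')
print(delta(s,[.5203,-.2476,.155]))
D={n:grab(n) for n in('scene','top')}
c=[]
for n,d in D.items():
    u,v=proj(d,[.52,-.248,.14]);u,v=int(u)-33,int(v)-33;print(n,u,v,proj(d,[.5206,-.2477,.13]),proj(d,[.5206,-.2477,.14]))
    c.append(cv2.resize(d['img'][v:v+66,u:u+66],None,fx=6,fy=6,interpolation=cv2.INTER_CUBIC))
cv2.imwrite('pics/fin.png',np.hstack(c)[:,:,::-1])
pickle.dump(D,open('fin.pkl','wb'))"
```

```text
t 19.175 tcp [ 0.5199 -0.2474  0.1547] yaw [ 3.1414 -0.      0.6998] F [-0.2  0.7 -2.6] gw 0.03542786204206208
[ 0.2  0.4 -0.3]
scene 101 121 (np.float64(134.9814289899668), np.float64(157.29233732278814)) (np.float64(134.03998890464064), np.float64(154.5011783169569))
top 368 167 (np.float64(400.6298618421017), np.float64(200.85706010184668)) (np.float64(401.699911978767), np.float64(200.16606752990518))
```

View pics/fin.png

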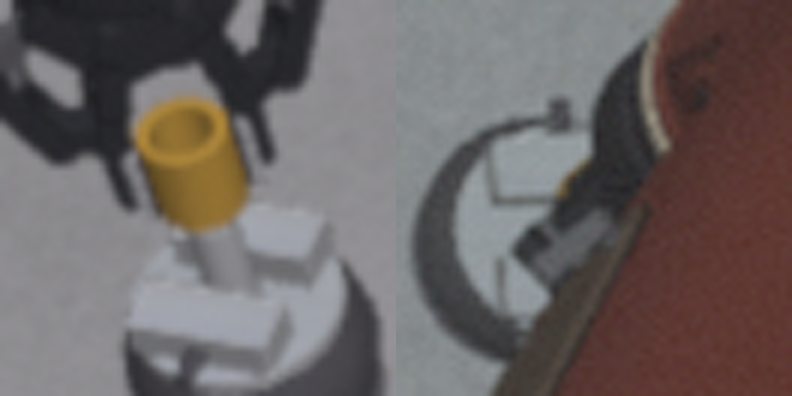

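The final scene view shows the sleeve held upright: top rim at crop (182,133), lower rim near (204,205). Its axis lines up with the mandrel midline at (226,265) and there is no contact. One tiny trim, let it settle, then hand in.

send_rows --moves '[[[0.2,0.3,0,0],[0,0,0,0],[0,0,0,0],[0,0,0,0],[0,0,0,0]]]'

```text
t: 19.9
eef_pos: [0.5202, -0.2474, 0.1546]
tcp_rot: [0.939, 0.343, -0.0, -0.0]
ft_force: [0.3, -0.3, -2.6]
grip_width: 0.0352
finger_force: 61.8
```

```bash
python3 -c "
from h import *
s=status.read_state();print(s['t'],s['eef_pos'],np.abs(s['joint_vel']).max(),s['ft_force'])
print(manip.sign_off())"
```

```text
19.9 [ 0.52017789 -0.2474301   0.1545854 ] 0.0017332019572511106 [ 0.33258698 -0.32600871 -2.63453537]
the job is handed in; nothing more can be done
None
```

I seated the wide-bore sleeve on the gauge base, lifted it off, carried it over the rack, and handed in at 19.9 s with it held still and upright about 1 cm above the mandrel tip, centred to about 1 mm by my camera measurements; the hand-in returned no verdict.

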